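# Run the locked specimen carriage to its end stop

## Task

Press the locking button on the specimen carriage right down with the fingertips and, keeping it fully down, slide the carriage along its rail right up against the end stop; then let the button come up so that the carriage is locked there, and take the hand clear. Only press and push: the specimen must ride along standing on its glass disc, neither lifted nor knocked, and everything else must be left where it is.

Things in the scene. Friction and masses are not known exactly. Their poses are not given: they have to be found in the camera images.
- carriage (a joint): aluminium carriage, 150 mm long, 90 mm wide, plate 12 mm thick (its top 42 mm above the table), on the rail of a white specimen stage (base 400 x 180 x 16 mm). Value in m: 0 where it stands at the start, growing as it slides towards the end stop. It slides along the +x axis of stop_face. About 1.5 N of friction once freed; while the button is up a toothed lock in the rail holds it (about 1 mm of play, some give if forced).
- button (a joint): travel of the locking button in m: 0 up (locked), 0.006 fully down; sprung: 2 N to start it moving, about 4 N fully down. The lock lets go 2.5 mm down; press well beyond that. Let up on the way it catches in the next tooth (every 15 mm or less). At the end stop it springs fully up, and locks, only if the carriage is home within about 1 mm.
- button_top (a point): centre of the top of the locking button: a ribbed grey square thumb pad, 40 x 40 mm, on the rear part of the carriage, its top 60 mm above the table when up, 54 mm when down; it moves with the carriage. x axis along the slide, towards the end stop; z up. The grey surround, 52 mm above the table, lies beside and behind it.
- fence (a point): middle of the top edge of the rear face of the thumb fence: upright grey wall of the carriage just in front of the button, 8 mm thick, 57 mm wide, top 76 mm above the table, its rear face 23 mm ahead of the button's centre. A fingertip on the button may push against it.
- nose (a point): middle of the carriage's front face, 118 mm ahead of the button's centre along the slide, 36 mm above the table; x axis along the slide. This face meets the end stop.
- stop_face (a point): middle of the near face of the end stop (dark steel block across the rail, 24 mm long, 80 mm wide, top 48 mm above the table, screw on top to 60 mm), 36 mm above the table. Fixed within a run; its place on the rail differs from run to run. Its x axis points along the slide, away from the carriage. The distance from nose to here is the distance to slide.
- seat (a point): centre of the top of the glass disc (62 mm wide) on the front part of the carriage, where the specimen stands, 45 mm above the table, 81 mm ahead of the button's centre.
- specimen: the specimen: loose black stub, 26 mm in diameter, 34 mm tall with its stone top, 50 g, standing on the carriage's glass disc; origin at the centre of its underside, z up.
- spare_stub: bystander: a second black stub, like the specimen, standing on the margin of the white stage base; origin under its centre.
- vial: bystander: small glass vial, 22 mm wide, 45 mm tall, standing on the margin of the stage base; origin under its centre.
- probe: bystander: wooden stick, 130 mm long, 6 mm thick, lying on the margin of the stage base; origin under its middle.
- amber_bottle: bystander: amber bottle, 60 mm wide, 125 mm tall; origin under its centre.
- cement_jar: bystander: low amber jar with a black cap, 56 mm wide, 55 mm tall; origin under its centre.
- dish: bystander: flat glass dish, 90 mm wide, 14 mm tall; origin under its centre.
- stub_tray: bystander: white divided tray, 120 x 160 x 30 mm; origin under its centre.
Not all that is in view belongs to the job. What is shaped like the specimen but green is not meant.

How it is judged:
By the outcome, as a careful person would: the job done as asked, in the order asked, and still so for the second after the job is handed in, with the robot touching nothing.
It also fails if it takes over 35 s, if anything falls off the work surface, if the arm or the gripper's body presses on something with over 40 N, if the wrist force passes 120 N, or if a joint passes its speed limit or range.

## Robot

A 6-joint arm with a two-finger parallel gripper is mounted at the origin on the work surface. World frame = base frame: x ahead of the robot, y to its left, z up, the work surface at z = 0. Lengths are in m, angles in rad, forces in N, time in s.
With the tool pointing down it reaches from about 0.325 to 0.85 m from the base axis. Payload 15.5 kg.
Tool frame: the origin (TCP) lies midway between the tips of the shut fingers; the grasp point (between the pads) lies behind it (grip_depth is the z of the grasp point in the tool frame, in m); z points along the fingers, y is the line along which they close (so a half turn about z gives the same grasp; the last joint's range is limited). The gripper opens to 91 mm and grips with 3 to 60 N. Pads are 32 mm wide; open, the fingers measure 118 mm over their backs; the gripper's body (76 mm by 178 mm) begins 60 mm behind the grasp point.
Start: joints at [-1.294, 0.494, 1.345, -0, 1.302, -0.096], TCP at [0.227, -0.582, 0.214] pointing down, gripper open.
Joint ranges: [-2.91, 2.91], [-0.82, 2.16], [0.22, 2.67], [-1.22, 4.37], [0.12, 2.79], [-3.08, 3.08]. Speed limits (rad/s): [1.89, 1.89, 2.57, 3.01, 3.01, 3.01].

## Interface

Orientations are given as a rotation vector (axis times angle).
In Python, from cell import * gives the robot as it stands.
- The arm moves only by the tool jog_arm, never from a script. Its argument "motion" is a list of rows, each an object of numbers: "dx", "dy", "dz": the shift along the tool's x, y, z in mm; "spin": the turn about the tool's z in degrees. A call has 1 to 5 rows; each row is the pose to reach, as a shift and turn from the pose commanded when the call began, along the tool's axes at that moment; what a row does not reach only later rows make up. A row lasts 1/10 s, in which the tool goes at most 50 mm and 8.59 degrees, less where a joint would pass 70% of its speed; a pose out of reach is approached as far as the arm can. A call with a gripper value outside its range is refused whole. "jaw" is the gripper command: -1 is fully open, 1 is shut, values between are in proportion, set as the call begins (left out, the last holds). The fingers move at their own pace and stop on an object; "squeeze" is the grip in N (left out, the last holds). Time passes only in rows, so rows that repeat a pose let the fingers close. It gives the time, the measured TCP pose, the force, the opening and the grip force at its end, in the units of the state.
- get_obs(): the state, without advancing time (a new reading comes with each control period).
- camera(name): name is "scene" or "side" or "wrist"; returns a dict with "frame" (400x640x3 uint8, red, green, blue), "fx", "fy", "cx", "cy" (pixels), "position" and "rotation" of the camera in the world. Camera axes: x right, y up, looking along -z (the intrinsics and any distortion apply to the point x, -y, -z); pixel columns grow to the right and rows downward; lengths in m; the calibration is good to about 2 mm. A picture is of the moment at which its call begins. There is no depth.
- sign_off(): hands the job in; it is judged then, once.
Trained networks look in a picture, given as the dict that the camera call returned (one of the last four; its "shot" number tells which), for a name from the list of things; names that differ only in an ending like _2 or _b are one class to them, and where a whole thing is asked for, a point or a joint stands for the part that bears it (a point fixed in the world has none). Each returns a list of dicts, best first, with "score" (0 to 1); they miss things now and then, are a little off and sometimes report something else, mostly with a low value. They report only what shows in the picture. A call takes as long as a camera call. They do not tell look-alikes from the thing itself.
- find_in(query, picture): "extent" ([left, top, width, height] in pixels, round what is visible of it).
- landmark_of(query, picture): "uv" ([column, row] in pixels: a listed point, or the origin of a listed thing).
The state is a dict: "time_s": time; "joint_pos": joint angles; "joint_velocities": joint speeds; "effort": joint torques, N m; "position": TCP position; "tcp_rot": TCP orientation; "ft_force": force on the tool from outside, world axes, zero at the start; "torque": the same for the moment, N m; "finger_gap": finger opening in m; "grip_force": force on a finger pad.
Only numpy, scipy, OpenCV 4.12 (cv2) and the standard library are available. Lean on these libraries where they do the work, as an engineer would, in place of code of your own. Each camera call takes 0.05 s, during which the arm holds its last target. There are 200 camera calls.

## Working session

There is one attempt and no reset: what is moved stays moved. The work goes in short steps, Python scripts to look and compute and a tool call to move; the robot and the scene stay as the last step left them, time stands still between calls to the robot, and variables do not carry over. Pictures are saved under pics/ and viewed, at most 10 in all, crops included, and the job is handed in when it is done.

Besides the shell and the picture viewer there is one more tool, called after "Emit:" as name(argument=value, ...), one argument or row to a line, values as JSON. jog_arm: Moves the arm, as the interface text tells. Its arguments: {"type":"object","properties":{"motion":{"type":"array","items":{"type":"object","properties":{"dx":{"type":"number"},"dy":{"type":"number"},"dz":{"type":"number"},"spin":{"type":"number"}}}},"jaw":{"type":"number"},"squeeze":{"type":"number"}},"required":["motion"]}

```bash
mkdir -p pics; ls; cat > h.py <<'E'
from cell import *
import numpy as np, cv2
from scipy.spatial.transform import Rotation as R
def ray(c,uv):
    d=np.array([(uv[0]-c["cx"])/c["fx"],-(uv[1]-c["cy"])/c["fy"],-1.0])
    Rm=np.array(c["rotation"])
    if Rm.shape!=(3,3): Rm=R.from_rotvec(Rm).as_matrix()
    return np.array(c["position"]),Rm@d
def at_z(c,uv,z):
    p,d=ray(c,uv); return p+d*(z-p[2])/d[2]
def save(c,n): cv2.imwrite("pics/"+n,c["frame"][:,:,::-1])
Z=dict(button_top=.060,fence=.076,nose=.036,stop_face=.036,seat=.045,specimen=.045,spare_stub=.016,vial=.016,probe=.016,amber_bottle=0,cement_jar=0,dish=0,stub_tray=0)
E
python3 - <<'E'
from h import *
o=get_obs(); print({k:np.round(v,3) for k,v in o.items()})
for n in ("scene","side"):
    c=camera(n); save(c,n+"1.png"); print(n,{k:v for k,v in c.items() if k!="frame"})
    for q in Z:
        for r in landmark_of(q,c)[:2]:
            print(q,round(r["score"],2),np.round(r["uv"],1),np.round(at_z(c,r["uv"],Z[q]),4))
E
```

```text
pics
{'time_s': np.float64(0.0), 'joint_pos': array([-1.294,  0.494,  1.346,  0.   ,  1.303, -0.095]), 'joint_velocities': array([-0.001,  0.001, -0.001, -0.   ,  0.   ,  0.001]), 'effort': array([ 3.0000e-03, -8.7881e+01, -3.8184e+01,  7.1000e-02,  5.3000e-02,
       -0.0000e+00]), 'position': array([ 0.227, -0.582,  0.213]), 'tcp_rot': array([-3.086, -0.58 ,  0.   ]), 'ft_force': array([-0.178, -0.261, -0.321]), 'torque': array([-0.038,  0.031, -0.058]), 'grip_force': np.float64(0.0), 'finger_gap': np.float64(0.091)}
scene {'fx': 403.1090452305115, 'fy': 403.1090452305115, 'cx': 324.63239362891073, 'cy': 199.50872637451855, 'position': array([1.24064782, 0.39560402, 0.71315912]), 'rotation': array([0.5561002 , 0.88955489, 1.87970713]), 'shot': 1}
button_top 0.74 [299.5 196.6] [ 0.5412 -0.0225  0.06  ]
button_top 0.63 [477.2 230.9] [0.4655 0.4122 0.06  ]
fence 0.76 [309.9 194. ] [0.5372 0.0061 0.076 ]
nose 0.86 [340.3 215.1] [0.5343 0.0912 0.036 ]
nose 0.69 [489.6 306.5] [0.6512 0.4754 0.036 ]
stop_face 0.89 [382.9 223.9] [0.5167 0.1992 0.036 ]
seat 0.89 [328.8 209.1] [0.5359 0.0594
[... 879 characters left out ...]
317.7 205. ] [0.5245 0.0936 0.036 ]
stop_face 0.92 [282.9 224. ] [0.5389 0.193  0.036 ]
seat 0.92 [327.7 193.5] [0.5283 0.0552 0.045 ]
specimen 0.57 [354.3 252.3] [0.3605 0.1458 0.045 ]
specimen 0.57 [294.7 169.6] [0.6497 0.0511 0.045 ]
spare_stub 0.59 [304.1 248.9] [0.4628 0.1992 0.016 ]
spare_stub 0.17 [420.9 140.4] [ 0.5092 -0.3025  0.016 ]
vial 0.65 [251.3 226.1] [0.6018 0.2382 0.016 ]
probe 0.62 [290.6 199.7] [0.5998 0.1138 0.016 ]
probe 0.58 [247.3 227.4] [0.6054 0.2474 0.016 ]
amber_bottle 0.84 [423.1 140.6] [ 0.5148 -0.3241 -0.    ]
cement_jar 0.9 [373.  124.9] [ 0.6668 -0.2821  0.    ]
dish 0.58 [254.2 330.4] [0.3938 0.4049 0.    ]
stub_tray 0.77 [158.3 286.2] [0.6237 0.4813 0.    ]
```

```bash
python3 - <<'E'
import cv2
a=cv2.imread("pics/scene1.png")[140:290,220:440]; b=cv2.imread("pics/side1.png")[120:280,220:440]
cv2.imwrite("pics/a.png",cv2.resize(a,(792,540),interpolation=cv2.INTER_CUBIC)); cv2.imwrite("pics/b.png",cv2.resize(b,(792,576),interpolation=cv2.INTER_CUBIC))
E
```

```text
(no output)
```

View pics/a.png

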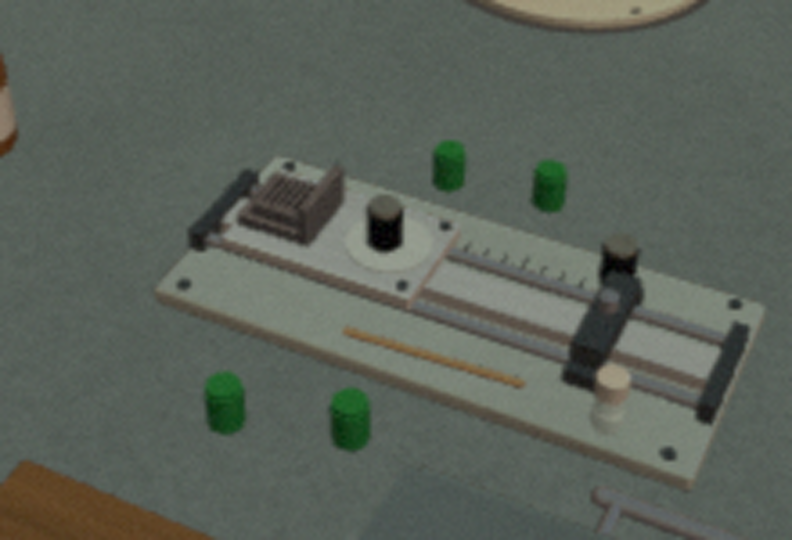

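View pics/b.png

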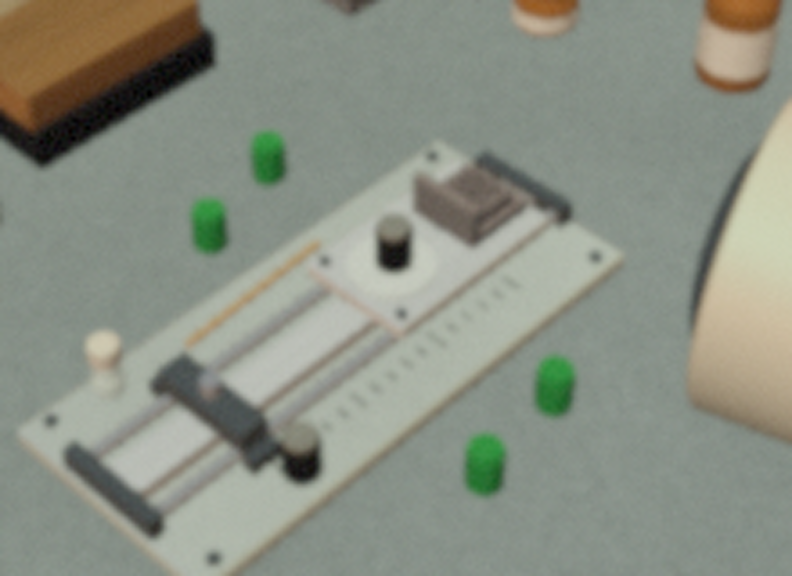

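Scene crop: carriage with ribbed button at ~(290,200) crop (≈(300,196) in frame), the specimen is the black stub on the glass disc (385,222 crop); the other black stub by the end stop (620,258 crop) is the spare, and the four green ones are look-alikes. Side crop agrees: button (485,195), specimen (394,243), stop (215,405).

```bash
python3 - <<'E'
from h import *
o=get_obs(); print(R.from_rotvec(o["tcp_rot"]).as_matrix().round(3), np.round(o["position"],4))
for n,f,off,L in (("scene",3.6,(220,140),[((158,293),(690,485)),((285,157),(763,312))]),("side",3.6,(220,120),[((20,435),(437,140)),((225,576),(622,258))])):
    c=camera(n)
    for a,b in L:
        p,q=[at_z(c,np.array(v)/f+off,.016)[:2] for v in (a,b)]
        print(n,p.round(3),q.round(3),np.degrees(np.arctan2(*(q-p)[::-1])).round(2),np.linalg.norm(q-p).round(3))
    c=camera("wrist")
w=c; print(w["position"],R.from_rotvec(w["rotation"]).as_matrix().round(2))
try: print(grip_depth)
except Exception as e: print(e)
E
```

```text
[[ 0.932  0.363 -0.   ]
 [ 0.363 -0.932 -0.   ]
 [-0.     0.    -1.   ]] [ 0.2271 -0.5823  0.2139]
scene [ 0.624 -0.083] [0.624 0.308] 89.95 0.391
scene [ 0.442 -0.081] [0.449 0.308] 89.03 0.389
side [0.609 0.308] [ 0.616 -0.088] -89.08 0.397
side [0.435 0.29 ] [ 0.436 -0.085] -89.82 0.375
[ 0.29085066 -0.55524433  0.38477503] [[ 0.36  0.9   0.23]
 [-0.93  0.35  0.09]
 [ 0.   -0.25  0.97]]
-0.0188
```

Emit:
jog_arm(
  motion=[
    {"dx": 25,"dy": -21,"spin": -6},
    {"dx": 60,"dy": -51,"spin": -14},
    {"dx": 97,"dy": -82,"spin": -22},
    {"dx": 134,"dy": -113,"spin": -30},
    {"dx": 171,"dy": -145,"spin": -38},
  ],
  jaw=1,
  squeeze=20,
)

```text
$.motion[0]: bad value
```

```bash
python3 - <<'E'
from h import *
o=get_obs(); M=R.from_rotvec(o["tcp_rot"]).as_matrix(); p=o["position"]
print(M.round(3),p,o["finger_gap"],M.T@(np.array([.529,-.022,.2])-p))
E
```

```text
[[ 0.932  0.363 -0.   ]
 [ 0.363 -0.932 -0.   ]
 [-0.     0.    -1.   ]] [ 0.2270565  -0.58231906  0.21391956] 0.09106444761947838 [ 0.48488848 -0.41232431  0.0138894 ]
```

Emit:
jog_arm(
  motion=[
    {"dx": 25,"dy": -21,"dz": 0,"spin": -6},
    {"dx": 60,"dy": -51,"dz": 0,"spin": -14},
    {"dx": 97,"dy": -82,"dz": 0,"spin": -22},
    {"dx": 134,"dy": -113,"dz": 0,"spin": -30},
    {"dx": 171,"dy": -145,"dz": 0,"spin": -38},
  ],
  jaw=1,
  squeeze=20,
)

```text
time_s: 2.1
position: [0.3343, -0.3835, 0.214]
tcp_rot: [2.726, 1.561, 0.0]
ft_force: [1.5, -1.1, 0.0]
finger_gap: 0.054
grip_force: 0.0
```

Emit:
jog_arm(
  motion=[
    {"dx": 45,"dy": -2,"dz": 0,"spin": -7},
    {"dx": 92,"dy": -4,"dz": 0,"spin": -15},
    {"dx": 139,"dy": -6,"dz": 0,"spin": -23},
    {"dx": 186,"dy": -8,"dz": 0,"spin": -30.7},
    {"dx": 233,"dy": -10,"dz": 0,"spin": -30.7},
  ],
)

```text
time_s: 2.6
position: [0.4447, -0.1779, 0.2142]
tcp_rot: [2.215, 2.227, 0.0]
ft_force: [1.5, -0.2, -0.1]
finger_gap: 0.0139
grip_force: 0.0
```

```bash
python3 - <<'E'
from h import *
o=get_obs(); M=R.from_rotvec(o["tcp_rot"]).as_matrix(); p=o["position"]
print(M.round(3),p,o["finger_gap"],M.T@(np.array([.529,-.022,.2])-p))
E
```

```text
[[-0.005  1.     0.001]
 [ 1.     0.005 -0.   ]
 [-0.     0.001 -1.   ]] [ 0.44473497 -0.17790157  0.21416823] 0.013931510458238738 [0.15545235 0.08509118 0.01416658]
```

Emit:
jog_arm(
  motion=[
    {"dx": 42,"dy": 23,"dz": 4,"spin": 0},
    {"dx": 84,"dy": 46,"dz": 8,"spin": 0},
    {"dx": 126,"dy": 69,"dz": 12,"spin": 0},
    {"dx": 154,"dy": 85,"dz": 14,"spin": 0},
    {"dx": 154,"dy": 85,"dz": 14,"spin": 0},
  ],
)

```text
time_s: 3.1
position: [0.5305, -0.0224, 0.1996]
tcp_rot: [-2.217, -2.225, -0.001]
ft_force: [-0.3, -0.8, 0.5]
finger_gap: 0.0005
grip_force: 0.0
```

```bash
python3 - <<'E'
from h import *
o=get_obs(); M=R.from_rotvec(o["tcp_rot"]).as_matrix(); p=o["position"]
print(M.round(3),p,o["finger_gap"],o["ft_force"])
c=camera("wrist"); save(c,"w1.png")
for q in ("button_top","fence","nose","stop_face","seat","specimen"):
    for r in landmark_of(q,c)[:2]:
        print(q,round(r["score"],2),np.round(r["uv"],1),np.round(at_z(c,r["uv"],Z[q]),4))
E
```

```text
[[-0.004  1.     0.001]
 [ 1.     0.004  0.001]
 [ 0.001  0.001 -1.   ]] [ 0.53053103 -0.02238747  0.1996445 ] 0.0005276763026376489 [-0.29747731 -0.78238611  0.51548311]
button_top 0.57 [316.2 197.8] [ 0.5285 -0.0294  0.06  ]
fence 0.64 [316.4 178.7] [ 0.5287 -0.0071  0.076 ]
nose 0.76 [315.5  74.4] [0.5274 0.0885 0.036 ]
seat 0.82 [316.1 109.2] [0.5281 0.0557 0.045 ]
specimen 0.9 [460.8 146.9] [0.673  0.0199 0.045 ]
specimen 0.87 [195. 124.] [0.4092 0.0412 0.045 ]
```

View pics/w1.png

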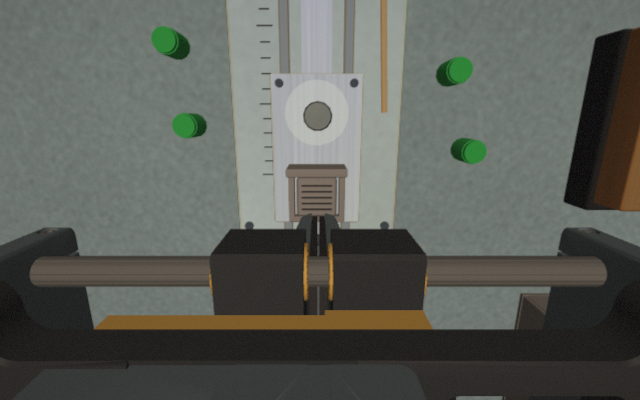

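Wrist view: button ribs centred at (317,198), fence bar (316,171), specimen on disc (317,116), carriage front edge at row 74; it runs straight along world +y. Descending above the button.

Emit:
jog_arm(
  motion=[
    {"dx": -2,"dy": -1,"dz": 25,"spin": 0},
    {"dx": -4,"dy": -2,"dz": 60,"spin": 0},
    {"dx": -6,"dy": -2,"dz": 95,"spin": 0},
    {"dx": -6,"dy": -2,"dz": 118,"spin": 0},
    {"dx": -6,"dy": -2,"dz": 122,"spin": 0},
  ],
)

```text
time_s: 3.95
position: [0.5254, -0.0321, 0.0759]
tcp_rot: [-2.221, -2.218, 0.004]
ft_force: [0.2, -0.1, 0.4]
finger_gap: 0.0007
grip_force: 0.0
```

```bash
python3 - <<'E'
from h import *
o=get_obs(); print(o["position"],o["ft_force"])
c=camera("wrist"); d=camera("scene")
a=c["frame"][60:260,200:440]; b=d["frame"][150:260,250:410]
im=np.hstack([cv2.resize(a,(400,333)),cv2.resize(b,(400,275))[:, :] if 0 else cv2.resize(b,(400,333))])
save(dict(frame=im),"w2.png")
for q in ("fence","nose","stop_face","seat"):
    for r in landmark_of(q,c)[:1]:
        print(q,round(r["score"],2),np.round(r["uv"],1),np.round(at_z(c,r["uv"],Z[q]),4))
E
```

```text
[ 0.52543433 -0.03212147  0.07585597] [ 0.20478496 -0.08010675  0.39471598]
fence 0.96 [326.4 199.4] [ 0.5295 -0.0049  0.076 ]
nose 0.91 [322.7  26.7] [0.5277 0.0907 0.036 ]
```

View pics/w2.png

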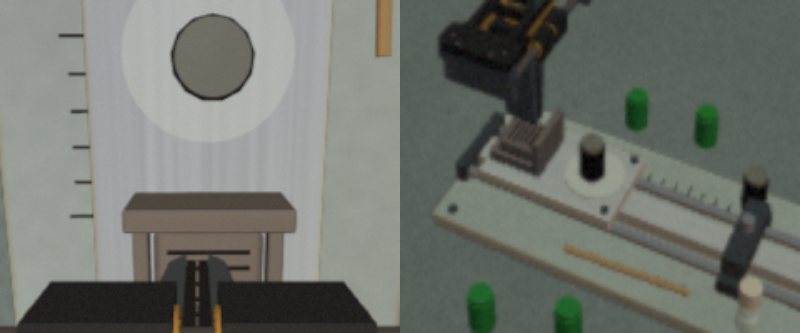

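Left: fingertips over the button's rear, about 3 mm left of its centre (fence bar at (326,199) in frame); right: tips above the button, specimen upright. Correcting, then pressing.

Emit:
jog_arm(
  motion=[
    {"dx": 3,"dy": 2,"dz": 0,"spin": 0},
    {"dx": 6,"dy": 3,"dz": 0,"spin": 0},
    {"dx": 6,"dy": 3,"dz": 5,"spin": 0},
    {"dx": 6,"dy": 3,"dz": 10,"spin": 0},
    {"dx": 6,"dy": 3,"dz": 12,"spin": 0},
  ],
)

```text
time_s: 4.75
position: [0.5296, -0.0255, 0.0652]
tcp_rot: [-2.221, -2.221, 0.001]
ft_force: [0.4, 0.4, -0.4]
finger_gap: 0.0003
grip_force: 0.0
```

Emit:
jog_arm(
  motion=[
    {"dx": 0,"dy": -1,"dz": 4,"spin": 0},
    {"dx": 0,"dy": -1,"dz": 7,"spin": 0},
    {"dx": 0,"dy": -1,"dz": 10,"spin": 0},
    {"dx": 0,"dy": -1,"dz": 12,"spin": 0},
    {"dx": 0,"dy": -1,"dz": 12,"spin": 0},
  ],
)

```text
time_s: 5.25
position: [0.5288, -0.0256, 0.0541]
tcp_rot: [-2.221, -2.221, 0.0]
ft_force: [-4.6, -0.7, 9.5]
finger_gap: 0.0004
grip_force: 4.8
```

Emit:
jog_arm(
  motion=[
    {"dx": 1,"dy": 0,"dz": 0,"spin": 0},
    {"dx": 2,"dy": 0,"dz": 0,"spin": 0},
    {"dx": 3.5,"dy": 0,"dz": 0,"spin": 0},
    {"dx": 5,"dy": 0,"dz": 0,"spin": 0},
    {"dx": 7,"dy": 0,"dz": 0,"spin": 0},
  ],
)

```text
time_s: 5.75
position: [0.5288, -0.0188, 0.0541]
tcp_rot: [-2.221, -2.221, 0.001]
ft_force: [-3.8, -1.0, 10.1]
finger_gap: 0.0001
grip_force: 4.9
```

Emit:
jog_arm(
  motion=[
    {"dx": 3,"dy": 0,"dz": 0,"spin": 0},
    {"dx": 6,"dy": 0,"dz": 0,"spin": 0},
    {"dx": 9,"dy": 0,"dz": 0,"spin": 0},
    {"dx": 12,"dy": 0,"dz": 0,"spin": 0},
    {"dx": 15,"dy": 0,"dz": 0,"spin": 0},
  ],
)

```text
time_s: 6.25
position: [0.5288, -0.0036, 0.0541]
tcp_rot: [-2.221, -2.221, 0.001]
ft_force: [-4.4, -2.2, 10.6]
finger_gap: 0.0003
grip_force: 5.0
```

Emit:
jog_arm(
  motion=[
    {"dx": 3,"dy": 0,"dz": 0,"spin": 0},
    {"dx": 6,"dy": 0,"dz": 0,"spin": 0},
    {"dx": 9,"dy": 0,"dz": 0,"spin": 0},
    {"dx": 12,"dy": 0,"dz": 0,"spin": 0},
    {"dx": 15,"dy": 0,"dz": 0,"spin": 0},
  ],
)

```text
time_s: 6.75
position: [0.5287, 0.0114, 0.0541]
tcp_rot: [-2.221, -2.221, 0.001]
ft_force: [-4.8, -2.0, 9.9]
finger_gap: 0.0004
grip_force: 5.1
```

```bash
python3 - <<'E'
from h import *
o=get_obs(); print(o["position"],o["ft_force"],o["tcp_rot"])
c=camera("wrist"); d=camera("scene")
a=c["frame"][0:240,180:460]; b=d["frame"][150:260,270:430]
save(dict(frame=np.hstack([cv2.resize(a,(400,343)),cv2.resize(b,(400,343))])),"w3.png")
for q in ("fence","nose","stop_face","seat"):
  for k in (c,d):
    for r in landmark_of(q,k)[:1]:
        print(q,round(r["score"],2),np.round(r["uv"],1),np.round(at_z(k,r["uv"],Z[q]),4))
E
```

```text
[0.52868962 0.01136161 0.05414781] [-4.80107593 -2.04140153  9.89550774] [-2.22121175e+00 -2.22141132e+00  6.96605146e-04]
fence 0.89 [320.4 224.1] [0.5294 0.0318 0.076 ]
fence 0.68 [319.7 195.9] [0.5329 0.0319 0.076 ]
nose 0.56 [316.4  30.4] [0.5273 0.127  0.036 ]
nose 0.58 [352.3 219.1] [0.5345 0.1244 0.036 ]
stop_face 0.67 [385.4 224.9] [0.5173 0.206  0.036 ]
seat 0.52 [316.7 221.1] [0.5275 0.0231 0.045 ]
seat 0.84 [341.7 212.8] [0.5341 0.0947 0.045 ]
```

View pics/w3.png

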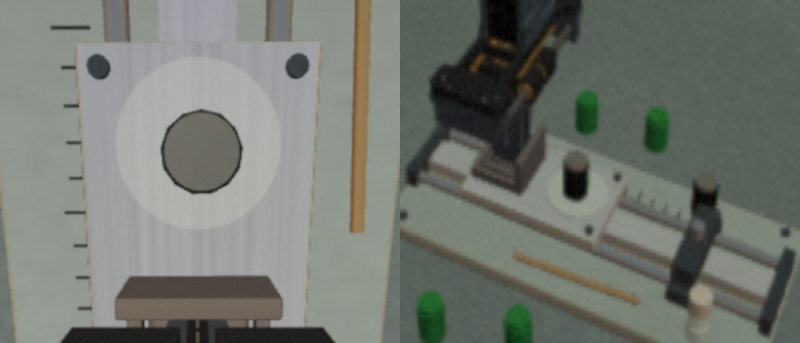

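Carriage rides with the hand (nose edge row ≈30), specimen upright and centred on the disc, about 70+ mm to go.

Emit:
jog_arm(
  motion=[
    {"dx": 3,"dy": 0,"dz": 0,"spin": 0},
    {"dx": 6,"dy": 0,"dz": 0,"spin": 0},
    {"dx": 9,"dy": 0,"dz": 0,"spin": 0},
    {"dx": 12,"dy": 0,"dz": 0,"spin": 0},
    {"dx": 15,"dy": 0,"dz": 0,"spin": 0},
  ],
)

```text
time_s: 7.75
position: [0.5286, 0.0264, 0.0541]
tcp_rot: [-2.221, -2.221, 0.001]
ft_force: [-4.6, -2.1, 10.8]
finger_gap: 0.0005
grip_force: 5.2
```

Emit:
jog_arm(
  motion=[
    {"dx": 3,"dy": 0,"dz": 0,"spin": 0},
    {"dx": 6,"dy": 0,"dz": 0,"spin": 0},
    {"dx": 9,"dy": 0,"dz": 0,"spin": 0},
    {"dx": 12,"dy": 0,"dz": 0,"spin": 0},
    {"dx": 15,"dy": 0,"dz": 0,"spin": 0},
  ],
)

```text
time_s: 8.25
position: [0.5286, 0.0414, 0.0541]
tcp_rot: [-2.221, -2.221, 0.001]
ft_force: [-4.7, -1.8, 11.2]
finger_gap: 0.0007
grip_force: 5.4
```

Emit:
jog_arm(
  motion=[
    {"dx": 3,"dy": 0,"dz": 0,"spin": 0},
    {"dx": 6,"dy": 0,"dz": 0,"spin": 0},
    {"dx": 9,"dy": 0,"dz": 0,"spin": 0},
    {"dx": 12,"dy": 0,"dz": 0,"spin": 0},
    {"dx": 15,"dy": 0,"dz": 0,"spin": 0},
  ],
)

```text
time_s: 8.75
position: [0.5285, 0.0564, 0.0541]
tcp_rot: [-2.221, -2.221, 0.001]
ft_force: [-5.6, -1.6, 11.7]
finger_gap: 0.0005
grip_force: 5.5
```

```bash
python3 - <<'E'
from h import *
o=get_obs(); print(o["position"],o["ft_force"],o["tcp_rot"])
c=camera("wrist"); d=camera("side")
a=c["frame"][0:240,180:460]; b=d["frame"][150:270,230:390]
save(dict(frame=np.hstack([cv2.resize(a,(400,343)),cv2.resize(b,(400,300))[:, :] if 0 else cv2.resize(b,(400,343))])),"w4.png")
for q in ("fence","nose","stop_face","seat"):
  for k in (c,d):
    for r in landmark_of(q,k)[:1]:
        print(q,round(r["score"],2),np.round(r["uv"],1),np.round(at_z(k,r["uv"],Z[q]),4))
E
```

```text
[0.52850781 0.05636204 0.05410008] [-5.63795467 -1.58969467 11.72821583] [-2.22105874e+00 -2.22120179e+00  1.11190368e-03]
fence 0.82 [319.3 223.6] [0.5287 0.0771 0.076 ]
fence 0.56 [321.9 187. ] [0.5314 0.0717 0.076 ]
nose 0.61 [318.8  30.7] [0.5284 0.1718 0.036 ]
nose 0.69 [294.5 223.5] [0.5208 0.1733 0.036 ]
stop_face 0.93 [282.2 225.6] [0.5364 0.1975 0.036 ]
seat 0.75 [304.9 209.8] [0.5286 0.1318 0.045 ]
```

View pics/w4.png

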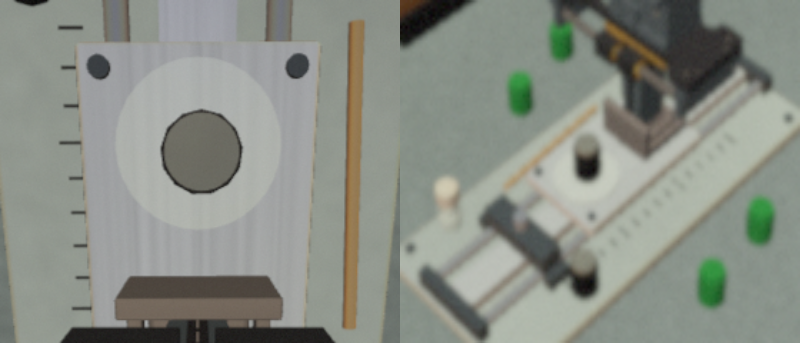

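Carriage rides on, specimen unmoved on the disc; stop about 25 mm ahead.

Emit:
jog_arm(
  motion=[
    {"dx": 3,"dy": 0,"dz": 0,"spin": 0},
    {"dx": 6,"dy": 0,"dz": 0,"spin": 0},
    {"dx": 9,"dy": 0,"dz": 0,"spin": 0},
    {"dx": 11.5,"dy": 0,"dz": 0,"spin": 0},
    {"dx": 13.5,"dy": 0,"dz": 0,"spin": 0},
  ],
)

```text
time_s: 9.75
position: [0.5285, 0.0699, 0.0541]
tcp_rot: [-2.221, -2.221, 0.001]
ft_force: [-5.3, -2.0, 11.2]
finger_gap: 0.0005
grip_force: 5.6
```

Emit:
jog_arm(
  motion=[
    {"dx": 1.2,"dy": 0,"dz": 0,"spin": 0},
    {"dx": 2.4,"dy": 0,"dz": 0,"spin": 0},
    {"dx": 3.6,"dy": 0,"dz": 0,"spin": 0},
    {"dx": 4.8,"dy": 0,"dz": 0,"spin": 0},
    {"dx": 6,"dy": 0,"dz": 0,"spin": 0},
  ],
)

```text
time_s: 10.25
position: [0.5285, 0.0758, 0.0541]
tcp_rot: [-2.221, -2.221, 0.001]
ft_force: [-5.9, -1.3, 12.5]
finger_gap: 0.0001
grip_force: 5.6
```

```bash
python3 - <<'E'
from h import *
o=get_obs(); print(o["position"],o["ft_force"])
c=camera("wrist"); save(c,"w5.png")
for q in ("fence","nose","stop_face"):
    for r in landmark_of(q,c)[:1]:
        print(q,round(r["score"],2),np.round(r["uv"],1),np.round(at_z(c,r["uv"],Z[q]),4))
E
```

```text
[0.52848933 0.07580812 0.05413373] [-5.90115774 -1.2820947  12.54985727]
fence 0.57 [318.6 223.3] [0.5283 0.0966 0.076 ]
nose 0.72 [316.7  29.7] [0.5272 0.1917 0.036 ]
stop_face 0.8 [320.    4.4] [0.5289 0.2038 0.036 ]
```

View pics/w5.png

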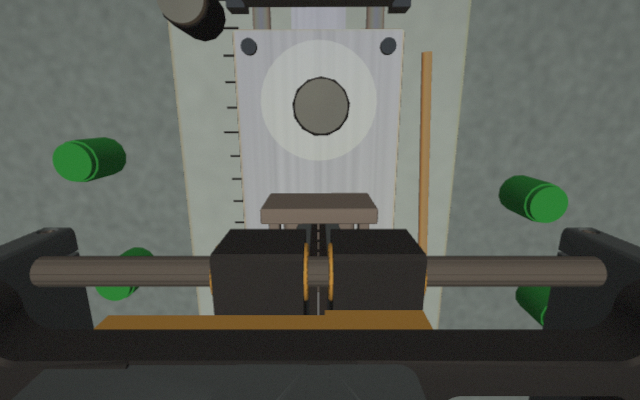

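Stop's lower edge shows at row ~7, carriage front edge at row 29: about 11 mm left; specimen in place.

Emit:
jog_arm(
  motion=[
    {"dx": 1.6,"dy": 0,"dz": 0,"spin": 0},
    {"dx": 3.2,"dy": 0,"dz": 0,"spin": 0},
    {"dx": 4.8,"dy": 0,"dz": 0,"spin": 0},
    {"dx": 6.4,"dy": 0,"dz": 0,"spin": 0},
    {"dx": 7.6,"dy": 0,"dz": 0,"spin": 0},
  ],
)

```text
time_s: 10.95
position: [0.5285, 0.0834, 0.0541]
tcp_rot: [-2.221, -2.221, 0.001]
ft_force: [-5.2, -2.2, 11.4]
finger_gap: 0.0004
grip_force: 5.7
```

Emit:
jog_arm(
  motion=[
    {"dx": 0.8,"dy": 0,"dz": 0,"spin": 0},
    {"dx": 1.6,"dy": 0,"dz": 0,"spin": 0},
    {"dx": 2.4,"dy": 0,"dz": 0,"spin": 0},
    {"dx": 3.2,"dy": 0,"dz": 0,"spin": 0},
    {"dx": 4,"dy": 0,"dz": 0,"spin": 0},
  ],
)

```text
time_s: 11.45
position: [0.5284, 0.0874, 0.0541]
tcp_rot: [-2.221, -2.221, 0.001]
ft_force: [-5.0, -0.9, 10.8]
finger_gap: 0.0002
grip_force: 5.7
```

Emit:
jog_arm(
  motion=[
    {"dx": 0.8,"dy": 0,"dz": 0,"spin": 0},
    {"dx": 1.6,"dy": 0,"dz": 0,"spin": 0},
    {"dx": 2.4,"dy": 0,"dz": 0,"spin": 0},
    {"dx": 3.2,"dy": 0,"dz": 0,"spin": 0},
    {"dx": 4,"dy": 0,"dz": 0,"spin": 0},
  ],
)

```text
time_s: 11.95
position: [0.5289, 0.0902, 0.0542]
tcp_rot: [2.22, 2.222, -0.003]
ft_force: [-3.4, -21.6, 12.4]
finger_gap: 0.0003
grip_force: 12.0
```

Firm contact with the end stop (−21 N). Easing the push a little, then letting the button up straight with the push kept on.

Emit:
jog_arm(
  motion=[
    {"dx": -0.4,"dy": 0,"dz": 0,"spin": 0},
    {"dx": -0.4,"dy": 0,"dz": -3,"spin": 0},
    {"dx": -0.4,"dy": 0,"dz": -6,"spin": 0},
    {"dx": -0.4,"dy": 0,"dz": -9,"spin": 0},
    {"dx": -0.4,"dy": 0,"dz": -12,"spin": 0},
  ],
)

```text
time_s: 12.45
position: [0.5287, 0.0902, 0.0655]
tcp_rot: [2.221, 2.222, -0.003]
ft_force: [-0.1, -8.8, -6.8]
finger_gap: 0.0005
grip_force: 4.5
```

Emit:
jog_arm(
  motion=[
    {"dx": -2,"dy": 0,"dz": 0,"spin": 0},
    {"dx": -5,"dy": 0,"dz": -1,"spin": 0},
    {"dx": -6,"dy": 0,"dz": -20,"spin": 0},
    {"dx": -6,"dy": 0,"dz": -50,"spin": 0},
    {"dx": -6,"dy": 0,"dz": -75,"spin": 0},
  ],
)

```text
time_s: 12.95
position: [0.529, 0.0849, 0.142]
tcp_rot: [-2.221, -2.221, -0.0]
ft_force: [0.9, 0.7, -0.3]
finger_gap: 0.0005
grip_force: 0.0
```

```bash
python3 - <<'E'
from h import *
o=get_obs(); print(o["position"],o["ft_force"])
c=camera("wrist"); d=camera("scene"); e=camera("side")
im=np.hstack([cv2.resize(c["frame"][0:240,200:440],(260,260)),cv2.resize(d["frame"][160:270,300:410],(260,260)),cv2.resize(e["frame"][150:260,240:350],(260,260))])
save(dict(frame=im),"w6.png")
for q in ("button_top","fence","nose","stop_face"):
  for k in (c,d,e):
    for r in landmark_of(q,k)[:1]:
        print(q,round(r["score"],2),np.round(r["uv"],1),np.round(at_z(k,r["uv"],Z[q]),4))
E
```

```text
[0.52904896 0.08494927 0.14196764] [ 0.85046859  0.74065742 -0.32738963]
button_top 0.6 [314.4 204.9] [0.5257 0.0865 0.06  ]
button_top 0.64 [339.9 208.2] [0.5361 0.0901 0.06  ]
button_top 0.52 [319.4 197.9] [0.5213 0.0905 0.06  ]
fence 0.86 [318.5 179.8] [0.529  0.1103 0.076 ]
fence 0.8 [347.4 204.1] [0.5309 0.1076 0.076 ]
fence 0.66 [314.4 196.4] [0.5217 0.1064 0.076 ]
nose 0.96 [313.5  54.8] [0.525  0.2036 0.036 ]
nose 0.86 [379.6 231.6] [0.5463 0.2016 0.036 ]
stop_face 0.78 [316.7  55.1] [0.5276 0.2034 0.036 ]
stop_face 0.71 [382.3 225.5] [0.5228 0.1999 0.036 ]
stop_face 0.73 [282.5 227.4] [0.5318 0.2007 0.036 ]
```

View pics/w6.png

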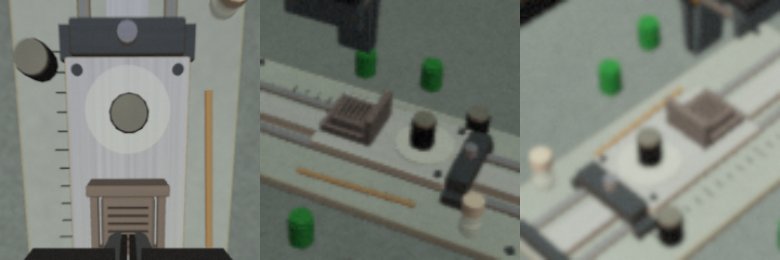

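The carriage sits flush against the stop in all three views, the button stands up, the specimen is upright on its disc and the bystanders are where they were. The hand is clear (TCP z 0.142).

```bash
python3 -c "
from cell import *
print(sign_off())"
```

```text
the job is handed in; nothing more can be done
None
```

I pressed the button fully down, slid the carriage against the end stop, let the button up to lock it there and lifted the hand clear. In the last pictures the specimen stands upright on its disc and nothing else has moved. I judged the button fully up by eye, without a touch test, and handed the job in at about 13 s.

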